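# Turn the mixing leaf of a tray painter's folding paintbox

## Robot

A 6-joint arm with a two-finger parallel gripper is mounted at the origin on the work surface. World frame = base frame: x ahead of the robot, y to its left, z up, the work surface at z = 0. Lengths are in m, angles in rad, forces in N, time in s.
With the tool pointing down it reaches from about 0.35 to 0.875 m from the base axis. Payload 4.2 kg.
Tool frame: the origin (TCP) lies midway between the tips of the shut fingers; the grasp point (between the pads) lies 19 mm behind it; z points along the fingers, y is the direction in which the jaws open and shut (so a half turn about z gives the same grasp; the last joint's range is limited). The gripper opens to 87 mm and grips with 3 to 60 N. Pads are 19 mm wide; open, the fingers measure 117 mm over their backs; the gripper's body (75 mm by 190 mm) begins 51 mm behind the grasp point.
Start: joints at [1.399, 0.385, 0.008, 0, -1.194, -0.259], TCP at [0.261, 0.568, 0.223] pointing down, gripper open.
Joint ranges: [-3.14, 3.14], [-1.21, 2.06], [-1.07, 1.41], [-3.16, 2.05], [-2.99, -0.16], [-3.1, 3.1]. Speed limits (rad/s): [2.79, 2.79, 3.14, 3.14, 3.14, 3.14].

## Interface

Orientations are given as a unit quaternion [x, y, z, w].
In Python, from bench import get_state, eyes, finish_job gives the robot as it stands. The module is installed in compiled form; this text tells all that it offers.
- The arm moves only by the tool carry_out, never from a script. Its argument "increments" is one flat list of numbers, 6 for each row, row after row: the shift along the world's x, y, z in mm, then the turn, a rotation vector about the world's x, y, z in degrees. In form: [x, y, z, wx, wy, wz, x, y, z, wx, wy, wz, ...]. A call has exactly 10 rows; each row is the pose to reach, as a shift and turn from the pose commanded when the call began; what a row does not reach only later rows make up. A row lasts 1/12 s, in which the tool goes at most 41.7 mm and 7.16 degrees, less where a joint would pass 70% of its speed; a pose out of reach is approached as far as the arm can. A call with a gripper value outside its range is refused whole. "claw" is the opening, from -1 (shut) to 1 (fully open), so that 0 is half open, set as the call begins (left out, the last holds). The fingers move at their own pace and stop on an object; "newtons" is the grip in N (left out, the last holds). Time passes only in rows, so rows that repeat a pose let the fingers close, or fill a call up. It gives the time, the measured TCP pose, the force and the opening at its end, in the units of the state.
- get_state(): the state, without advancing time (a new reading comes with each control period).
- eyes.camera(name): name is "scene" or "top" or "wrist"; returns the picture (400x640x3 uint8, red, green, blue); there is no depth.
- eyes.camera_info(name): a dict with "intrinsics" (3x3 intrinsics, pixels), "R" (3x3) and "t" (3): a world point X has camera coordinates R X + t. Camera axes: x right, y down, z forward; pixel columns grow to the right and rows downward; lengths in m; the calibration is good to about 2 mm. A picture is of the moment at which its call begins: read the wrist's pose just before it. camera_info takes no time and is no camera call; for the wrist camera it gives the pose at the moment of the call.
- finish_job(): hands the job in, once; it reports no verdict.
The state is a dict: "time": time; "qpos": joint angles; "joint_vel": joint speeds; "effort": joint torques, N m; "ee_pos": TCP position; "tcp_rot": TCP orientation; "ft_force": force on the tool from outside, world axes, zero at the start; "moment": the same for the moment, N m; "grip_width": opening from 0.0 (shut) to 1.0 (fully open).
Only numpy, scipy, OpenCV 4.12 (cv2) and the standard library are available. Lean on these libraries where they do the work, as an engineer would, in place of code of your own. Each camera call takes 0.05 s, during which the arm holds its last target.

## Task

Get the painter's paintbox ready for work: with a fingertip, turn the white mixing leaf up by its overhanging thumb tab and over the brass spine, off the paint pans, and press it gently down until it lies flat on the rim of the other half of the box; the hinge is stiff, so the leaf stays wherever it is left. Only push: do not pinch or fling the leaf, and do not lift or shove the paintbox. Leave the brush pot, the paint jar, the flat brush and the painted tray where they are.

Things in the scene. Friction and masses are not known exactly. Their poses are not given: they have to be found in the camera images.
- paintbox: Red wooden folding paintbox opened out flat, loose on the table (about 1.4 kg). Origin: centre of its underside; x along the spine, y across it, z up. Two open halves, each 220 mm (x) by 122 mm (y), walls 8 mm, rims 42 mm above the table: the -y half holds eight round paint pans (tops 27 mm up), the +y half an empty white mixing tray (floor 12 mm up).
- spine (a point): The middle of the hinge line between the two halves, 44 mm above the table over the paintbox's origin; axes as the paintbox. The hinge line runs along its x axis.
- leaf (a joint): Angle of the white mixing leaf about the spine, rad: 0 = flat on the pan half (-y), 1.571 = upright, 3.142 = flat on the rim of the empty half (+y), where it stops; starts at 0 to 0.2. A rigid plate 4 mm thick, 216 mm along the spine, reaching 122 mm from the hinge line, about 0.12 kg. Stiff hinge: it stays at any angle, 1 to 3 N at the tab turn it.
- tab (a point): Centre of the thumb tab at the middle of the leaf's free edge, 133 mm from the hinge line, at mid-thickness; moves with the leaf, axes as the paintbox's when shut. The tab is 50 mm wide along the spine, 4 mm thick, sticks out 22 mm past the box's wall and ends 144 mm from the hinge line. Below it is bare table; shut, its underside is 42 mm up, so a slanted fingertip fits under.
- brush_pot: Bystander: white ceramic pot 72 mm across and 95 mm high with five paint brushes standing in it up to 190 mm, beyond the +x end of the paintbox. Origin at the centre of its underside.
- paint_jar: Bystander: lidded jar of paint, 58 mm across, 62 mm high, beyond the +x end of the paintbox. Origin at the centre of its underside.
- flat_brush: Bystander: flat varnishing brush 165 mm long, 32 mm wide, 12 mm high, lying beside the -x end of the paintbox. Its x axis runs along it towards the bristles; the origin is on its underside near the middle.
- tray: Bystander: black lacquered tray with painted flowers, about 355 by 275 mm, 28 mm high, lying to the left of the work. Origin at the centre of its underside.

How it is judged:
By the outcome, as a careful person would: the job done as asked, in the order asked, and still so for the second after the job is handed in, with the robot touching nothing.
It also fails if it takes over 43 s, if anything falls off the work surface, if the arm or the gripper's body presses on something with over 40 N, if the wrist force passes 120 N, or if a joint passes its speed limit or range.

## Working session

There is one attempt and no reset: what is moved stays moved. The work goes in short steps, Python scripts to look and compute and a tool call to move; the robot and the scene stay as the last step left them, time stands still between calls to the robot, and variables do not carry over. Pictures are saved under pics/ and viewed, and the job is handed in when it is done.

Besides the shell and the picture viewer there is one more tool, called after "Request:" by a JSON object that holds its "op" and its "data", one argument or row to a line. carry_out: Moves the arm, as the interface text tells. Its arguments: {"type":"object","properties":{"increments":{"type":"array","items":{"type":"number"}},"claw":{"type":"number"},"newtons":{"type":"number"}},"required":["increments"]}

```bash
mkdir -p pics; python3 - <<'E'
from bench import get_state, eyes
import cv2, numpy as np
s=get_state(); print(s)
for n in ("scene","top","wrist"):
    i=eyes.camera_info(n); print(n,i)
    cv2.imwrite(f"pics/{n}0.png",eyes.camera(n)[:,:,::-1])
E
```

```text
{'time': 0.0, 'qpos': array([ 1.39864097e+00,  3.85533122e-01,  6.61263720e-03, -4.95725907e-04,
       -1.19399440e+00, -2.58600201e-01]), 'joint_vel': array([ 0.00141313, -0.00202571,  0.00204832,  0.00128617,  0.00080192,
        0.00067764]), 'effort': array([ 4.14316137e-04, -3.90662885e+01,  1.87404549e+01,  4.21984971e+00,
        1.09153159e-02, -1.97410436e-04]), 'ee_pos': array([0.26070477, 0.56735976, 0.22146907]), 'tcp_rot': array([ 9.76875605e-01, -2.13805699e-01, -1.84392088e-04,  1.06824562e-03]), 'ft_force': array([ 0.23601781, -0.91670624, -0.02949358]), 'moment': array([-0.00555073,  0.00351778, -0.05004053]), 'grip_width': 0.9995604621668599}
scene {'intrinsics': array([[374.26553928,   0.        , 316.80424447],
       [  0.        , 374.26553928, 199.84278967],
       [  0.        ,   0.        ,   1.        ]]), 'R': array([[-0.82631671,  0.56271765,  0.02344224],
       [ 0.3335415 ,  0.52247564, -0.78470967],
       [-0.45381799, -0.64059976, -0.61942004]]), 't': array([ 0.34774553, -0.24682734,  1.29431045])}
top {'intrinsics': array([[475.41928965,   0.        , 314.82169107],
       [  0.        , 475.41928965, 201.8589736 ],
       [  0.        ,   0.        ,   1.        ]]), 'R': array([[-0.02653671, -0.99942581,  0.02106765],
       [-0.99637529,  0.02474005, -0.08138928],
       [ 0.08082133, -0.02315109, -0.9964597 ]]), 't': array([0.20754667, 0.58048079, 1.31500555])}
wrist {'intrinsics': array([[309.06192651,   0.        , 318.22770439],
       [  0.        , 309.06192651, 201.7031183 ],
       [  0.        ,   0.        ,   1.        ]]), 'R': array([[-0.41772451, -0.90857122,  0.00214028],
       [-0.87964889,  0.4050146 ,  0.24936118],
       [-0.22742924,  0.10228158, -0.96840819]]), 't': array([ 0.62362625, -0.03098686,  0.39032475])}
```

View pics/top0.png

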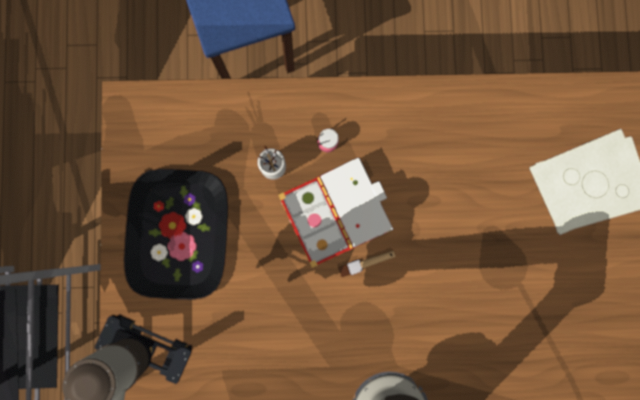

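View pics/scene0.png

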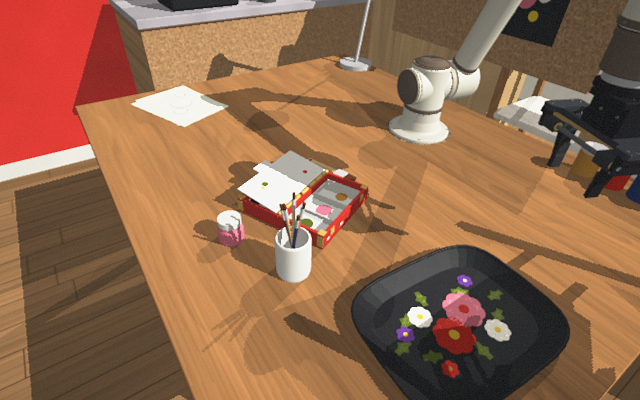

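The top view shows the leaf (white plate) around (357,200), its tab near (378,191), the spine from about (320,178) to (352,246) and the mixing tray to the left. I'll zoom in to measure it.

```bash
python3 - <<'E'
import cv2
a=cv2.imread("pics/top0.png"); cv2.imwrite("pics/topz.png",cv2.resize(a[120:290,240:440],None,fx=4,fy=3.5*8/7,interpolation=cv2.INTER_CUBIC)[:600] if 0 else cv2.resize(a[145:290,240:430],None,fx=4,fy=4,interpolation=cv2.INTER_CUBIC))
a=cv2.imread("pics/scene0.png"); cv2.imwrite("pics/scenez.png",cv2.resize(a[140:260,220:400],None,fx=4,fy=4,interpolation=cv2.INTER_CUBIC))
E
```

```text
(no output)
```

View pics/topz.png

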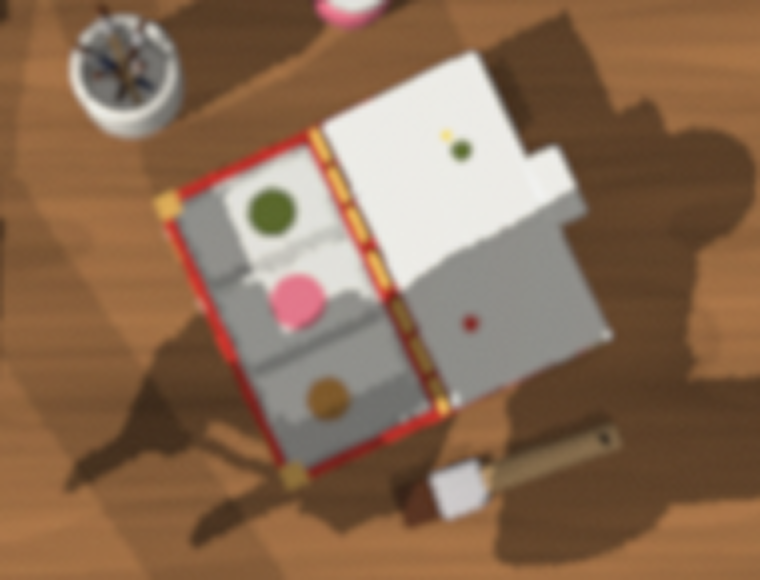

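View pics/scenez.png

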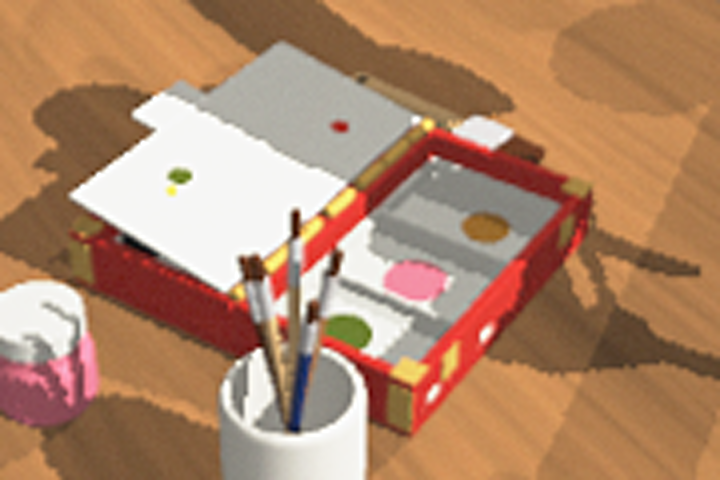

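```bash
cat > h.py <<'E'
from bench import eyes
import numpy as np
def ray(n,p,i=None):
    i=i or eyes.camera_info(n); d=i['R'].T@np.linalg.solve(i['intrinsics'],[p[0],p[1],1.]); return -i['R'].T@i['t'],d/np.linalg.norm(d)
def plane(n,p,z):
    o,d=ray(n,p); return o+d*(z-o[2])/d[2]
def tri(a,b):
    A=np.zeros((3,3));v=np.zeros(3)
    rs=[ray('top',a),ray('scene',b)]
    for o,d in rs:
        P=np.eye(3)-np.outer(d,d);A+=P;v+=P@o
    x=np.linalg.solve(A,v); return x,[np.linalg.norm(np.cross(d,x-o))*1e3 for o,d in rs]
def proj(n,X):
    i=eyes.camera_info(n);c=i['intrinsics']@(i['R']@X+i['t']);return c[:2]/c[2]
E
python3 - <<'E'
from h import *
np.set_printoptions(precision=4,suppress=True)
T=lambda x,y:(x/4+240-.4,y/4+145-.4)
S=lambda x,y:(x/4+220-.4,y/4+140-.4)
for n,a,b in [("leaf+x",(478,52),(70,197)),("leaf-x",(612,338),(282,42)),("sp+x",(315,128),(237,295)),("sp-x",(447,408),(430,122)),("tab+x",(558,147),(132,112)),("tab-x",(588,210),(180,82)),("box+x",(163,200),(400,372)),("box-x",(293,475),(578,188))]:
    print(n,*tri(T(*a),S(*b)),plane('top',T(*a),.044))
E
```

```text
leaf+x [0.7007 0.0689 0.0627] [np.float64(0.745737212727768), np.float64(0.7457372127277033)] [0.7046 0.0663 0.044 ]
leaf-x [ 0.5022 -0.0155  0.0642] [np.float64(0.5199492110255494), np.float64(0.519949211025394)] [ 0.503  -0.0196  0.044 ]
sp+x [0.6526 0.1822 0.0451] [np.float64(1.3554817639507668), np.float64(1.3554817639505776)] [0.6539 0.1814 0.044 ]
sp-x [0.4569 0.0971 0.0455] [np.float64(1.4985977712810525), np.float64(1.4985977712811809)] [0.458 0.096 0.044]
tab+x [0.6329 0.0173 0.0706] [np.float64(0.47543194622102963), np.float64(0.47543194622117374)] [0.6366 0.0128 0.044 ]
tab-x [ 0.5892 -0.0016  0.0683] [np.float64(0.9267436591547378), np.float64(0.926743659154617)] [ 0.5921 -0.0064  0.044 ]
box+x [0.6077 0.2866 0.0443] [np.float64(1.8756657743507354), np.float64(1.875665774350758)] [0.6063 0.2878 0.044 ]
box-x [0.415  0.203  0.0399] [np.float64(0.17168824328782334), np.float64(0.17168824328777219)] [0.4153 0.203  0.044 ]
```

Request:
{"op": "carry_out", "data": {
  "increments": [10,-15,10,0,0,-3,28,-45,25,0,0,-7,50,-83,45,0,0,-12,72,-122,60,0,0,-17,94,-160,75,0,0,-22,116,-199,80,0,0,-27,138,-238,80,0,0,-32,160,-277,80,0,0,-37,180,-312,80,0,0,-40,190,-330,80,0,0,-41.8],
  "claw": -1,
  "newtons": 20
}}

```text
time: 0.98
ee_pos: [0.4496, 0.239, 0.3027]
tcp_rot: [0.836, -0.549, -0.0, -0.0]
ft_force: [-0.2, 1.0, 0.8]
grip_width: 0.324
```

Request:
{"op": "carry_out", "data": {
  "increments": [10,-17,0,0,0,0,30,-50,0,2.75,1.2,0,52,-88,0,5.5,2.4,0,75,-126,0,9,4,0,97,-164,0,12.8,5.6,0,119,-202,0,16.5,7.2,0,141,-240,0,20,8.7,0,163,-277,0,23.8,10.4,0,185,-312,0,26,11.3,0,199,-337,0,27.5,12,0]
}}

```text
time: 1.82
ee_pos: [0.6489, -0.0991, 0.3013]
tcp_rot: [0.807, -0.53, -0.218, -0.142]
ft_force: [1.3, 0.8, 0.4]
grip_width: 0.006
```

```bash
python3 - <<'E'
from bench import get_state
from scipy.spatial.transform import Rotation as R
s=get_state(); print(s['time'],s['qpos'],s['ee_pos'],s['grip_width'],s['ft_force']); print(R.from_quat(s['tcp_rot']).as_matrix())
E
```

```text
1.8167 [-0.13437355  0.58801508  0.60471159 -0.46339514 -1.84976869  0.47268098] [ 0.64888712 -0.09908301  0.30132877] 0.006394928720485682 [1.33740012 0.83075272 0.41106838]
[[ 0.34291447 -0.91759897 -0.20105174]
 [-0.79350978 -0.39750448  0.46079541]
 [-0.50274436  0.00152311 -0.8644338 ]]
```

Request:
{"op": "carry_out", "data": {
  "increments": [-1,4,-10,2,1,0,-3,10,-30,5,2.2,0,-4,16,-52,8.2,3.6,0,-6,23,-74,11.5,5,0,-7,30,-97,14.8,6.5,0,-9,37,-120,18,7.9,0,-11,44,-142,20.8,9.1,0,-12,50,-162,23,10,0,-13,54,-176,24.2,10.6,0,-13.5,55,-181,24.7,10.8,0]
}}

```text
time: 2.65
ee_pos: [0.6334, -0.0405, 0.1176]
tcp_rot: [0.733, -0.482, -0.402, -0.26]
ft_force: [0.1, -0.8, -0.2]
grip_width: 0.008
```

```bash
python3 - <<'E'
from bench import get_state, eyes
from scipy.spatial.transform import Rotation as R
import cv2
s=get_state(); print(s['time'],s['qpos'],s['ee_pos'],s['grip_width'],s['ft_force']); print(R.from_quat(s['tcp_rot']).as_matrix())
a=eyes.camera('scene')[:,:,::-1]
cv2.imwrite("pics/s1.png",cv2.resize(a[60:260,180:440],None,fx=3,fy=3))
cv2.imwrite("pics/w1.png",eyes.camera('wrist')[:,:,::-1])
E
```

```text
2.65 [-0.21473671  0.84546202  0.49216802 -0.78617031 -1.85227345  0.65285505] [ 0.63340772 -0.04047699  0.11759719] 0.008224987644191271 [ 0.06122893 -0.7991266  -0.24630904]
[[ 0.21045522 -0.91686241 -0.33922254]
 [-0.49813858 -0.39914238  0.76976835]
 [-0.84116975  0.00697807 -0.54072614]]
```

View pics/s1.png

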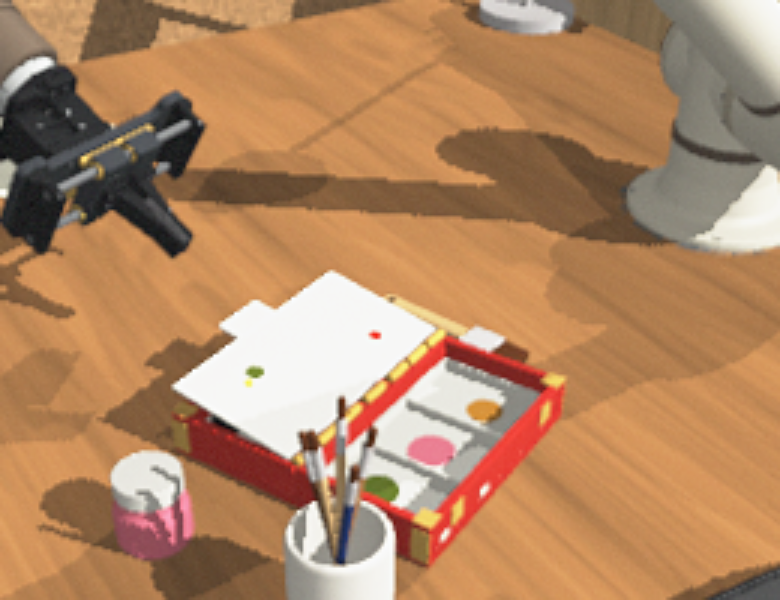

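View pics/w1.png

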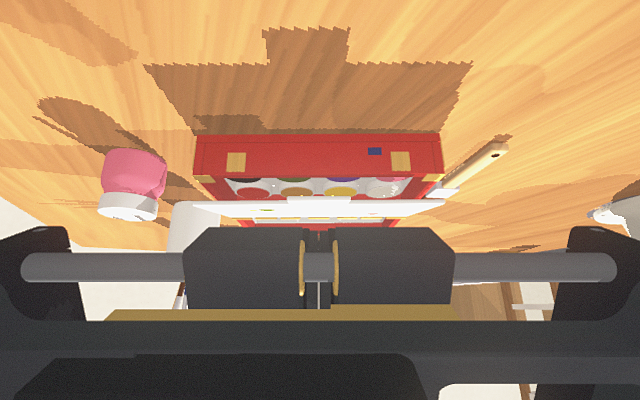

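The scene view shows the shut fingertip at about (180,245), aimed at the tab (245,318). The wrist image is upside down, so the camera sits under the gripper. I'll check its clearance.

```bash
python3 - <<'E'
from bench import get_state
from h import *
from scipy.spatial.transform import Rotation as R
s=get_state(); i=eyes.camera_info('wrist'); c=-i['R'].T@i['t']
print(c, R.from_quat(s['tcp_rot']).as_matrix().T@(c-s['ee_pos']))
E
```

```text
[ 0.70306565 -0.19972393  0.15202231] [ 0.06727436  0.00055325 -0.1624208 ]
```

Request:
{"op": "carry_out", "data": {
  "increments": [0,0,-6,0,0,0,0,0,-18,0,0,0,0,0,-32,0,0,0,0,0,-46,0,0,0,0,0,-60,0,0,0,0,0,-70,0,0,0,0,0,-76,0,0,0,0,0,-78,0,0,0,0,0,-78,0,0,0,0,0,-78,0,0,0]
}}

```text
time: 3.58
ee_pos: [0.6351, -0.0412, 0.0438]
tcp_rot: [0.735, -0.482, -0.399, -0.261]
ft_force: [-0.4, 0.7, 0.2]
grip_width: 0.008
```

```bash
python3 - <<'E'
from bench import get_state, eyes
import cv2
from h import *
b=eyes.camera('scene')[:,:,::-1]
s=get_state(); print(s['time'],s['ee_pos'],s['ft_force'])
cv2.imwrite("pics/s2.png",cv2.resize(b[100:240,200:380],None,fx=4,fy=4,interpolation=cv2.INTER_CUBIC))
b=eyes.camera('top')[:,:,::-1]
cv2.imwrite("pics/t2.png",cv2.resize(b[145:290,270:460],None,fx=4,fy=4,interpolation=cv2.INTER_CUBIC))
print(proj('top',s['ee_pos']),proj('scene',s['ee_pos']))
E
```

```text
3.6333 [ 0.6352009  -0.04124342  0.04419162] [-0.47539564  0.5696116  -0.21202048]
[398.47644236 181.3676299 ] [242.58952714 165.88726591]
```

View pics/s2.png

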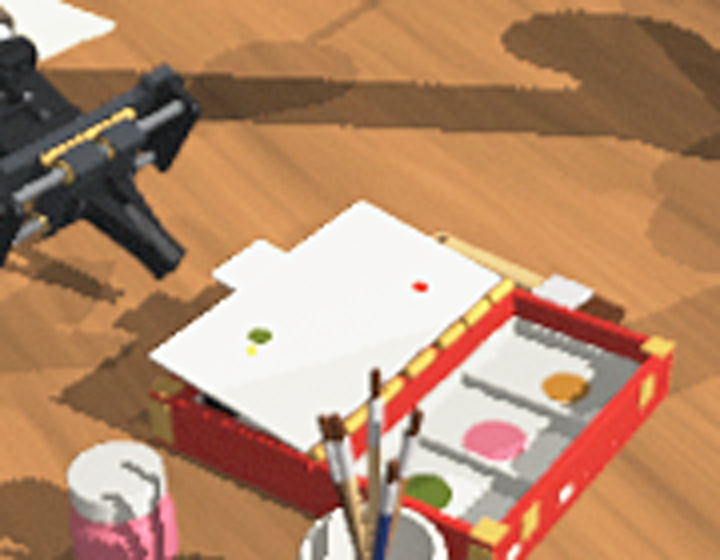

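View pics/t2.png

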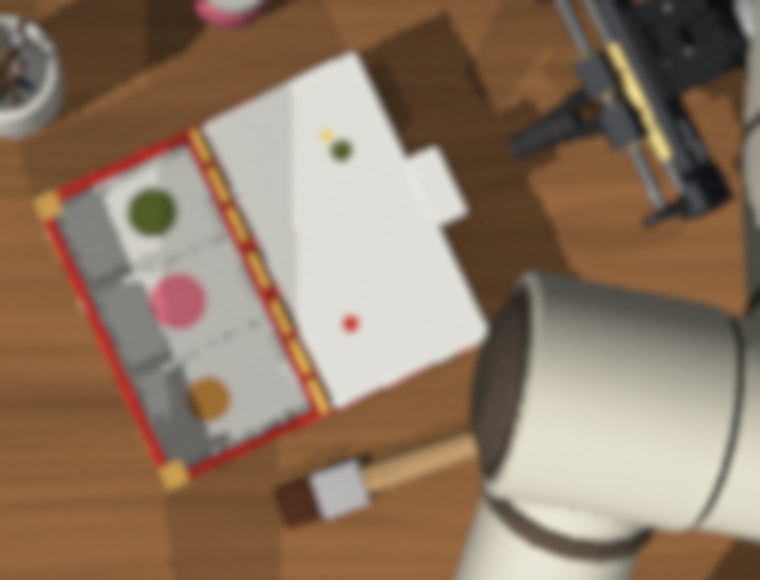

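Request:
{"op": "carry_out", "data": {
  "increments": [-2,5,-4,0,0,0,-5,12,-4,0,0,0,-9,20,-4,0,0,0,-12,28,-4,0,0,0,-16,36,-4,0,0,0,-19,44,-4,0,0,0,-22,51,-4,0,0,0,-24,56,-4,0,0,0,-25,58,-4,0,0,0,-25,58,-4,0,0,0]
}}

```text
time: 4.52
ee_pos: [0.6095, 0.0175, 0.0397]
tcp_rot: [0.735, -0.482, -0.399, -0.261]
ft_force: [0.1, -0.2, -0.1]
grip_width: 0.009
```

```bash
python3 - <<'E'
from bench import get_state, eyes
import cv2
from h import *
b=eyes.camera('scene')[:,:,::-1]
s=get_state(); print(s['time'],s['ee_pos'],s['ft_force'],s['qpos'])
cv2.imwrite("pics/s3.png",cv2.resize(b[100:240,200:380],None,fx=4,fy=4,interpolation=cv2.INTER_CUBIC))
E
```

```text
4.5667 [0.60973255 0.0170343  0.03962432] [ 0.25963695 -0.08359805 -0.25383574] [-0.1466586   0.8766901   0.33529899 -0.79553899 -1.67063333  0.75074379]
```

View pics/s3.png

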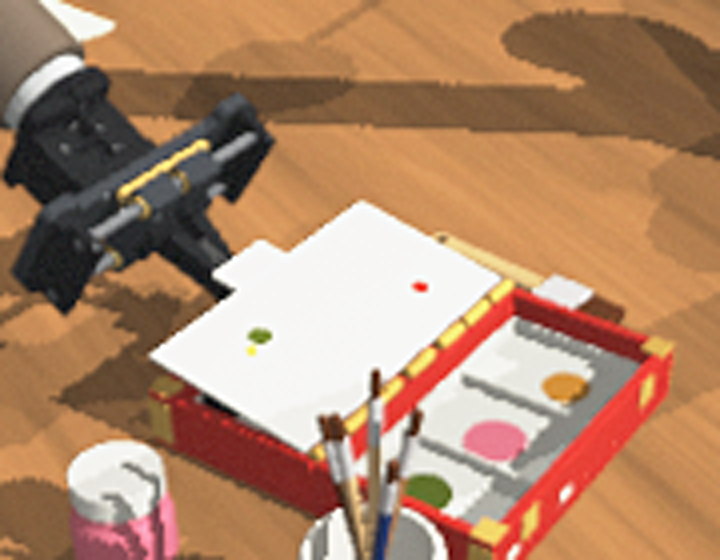

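```bash
cat > plan.py <<'E'
import numpy as np,sys
ex=np.array([.917,.399,0]);ey=np.array([-.399,.917,0]);k=np.array([0,0,1.])
SP=np.array([.5555,.139,.0445])
def pose(th):
    a=np.radians(np.interp(th,[0,1.0,2.6],[33,33,65]))
    rho=np.interp(th,[0.07,.8,2,3],[.140,.130,.128,.122])
    d=ey*np.cos(a)-k*np.sin(a)
    c=SP+rho*(-ey*np.cos(th)+k*np.sin(th))-.010*(ey*np.sin(th)+k*np.cos(th))
    return c+.008*d,np.degrees(a)
if __name__=="__main__":
    t0,dt,n=map(float,sys.argv[1:4]); 
    for j in range(int(n)):
        p0,a0=pose(t0)
        print("start",round(t0,3),p0.round(4),[ (float(round(x)) ) for x in []])
        o=[]
        for i in range(1,11):
            p,a=pose(t0+dt*i); w=-(a-a0)*ex
            o+=[*np.round((p-p0)*1e3,1),*np.round(w,1)]
        print([float(x) if x else 0 for x in o]); t0+=dt*10
E
python3 plan.py 0.071 0.03 3
```

```text
start 0.071 [0.6088 0.0165 0.0401] []
[-0.2, 0.4, 4.2, 0, 0, 0, -0.4, 1.0, 8.3, 0, 0, 0, -0.7, 1.6, 12.4, 0, 0, 0, -1.0, 2.4, 16.5, 0, 0, 0, -1.4, 3.3, 20.5, 0, 0, 0, -1.9, 4.3, 24.5, 0, 0, 0, -2.3, 5.4, 28.5, 0, 0, 0, -2.8, 6.5, 32.4, 0, 0, 0, -3.4, 7.8, 36.2, 0, 0, 0, -4.0, 9.2, 40.0, 0, 0, 0]
start 0.371 [0.6048 0.0257 0.0801] []
[-0.7, 1.5, 3.7, 0, 0, 0, -1.3, 3.1, 7.4, 0, 0, 0, -2.1, 4.8, 11.0, 0, 0, 0, -2.9, 6.6, 14.5, 0, 0, 0, -3.7, 8.4, 18.0, 0, 0, 0, -4.5, 10.4, 21.4, 0, 0, 0, -5.4, 12.5, 24.7, 0, 0, 0, -6.4, 14.6, 27.9, 0, 0, 0, -7.3, 16.8, 31.1, 0, 0, 0, -8.3, 19.1, 34.2, 0, 0, 0]
start 0.671 [0.5965 0.0448 0.1142] []
[-1.0, 2.4, 3.0, 0, 0, 0, -2.1, 4.8, 5.9, 0, 0, 0, -3.2, 7.3, 8.7, 0, 0, 0, -4.3, 9.9, 11.4, 0, 0, 0, -5.4, 12.4, 14.2, 0, 0, 0, -6.5, 14.9, 17.0, 0, 0, 0, -7.6, 17.5, 19.7, 0, 0, 0, -8.8, 20.1, 22.3, 0, 0, 0, -9.9, 22.8, 24.9, 0, 0, 0, -11.1, 25.6, 27.3, 0, 0, 0]
```

Request:
{"op": "carry_out", "data": {
  "increments": [0,0,4,0,0,0,0,1,8,0,0,0,-1,2,12,0,0,0,-1,2,16,0,0,0,-1,3,20,0,0,0,-2,4,24,0,0,0,-2,5,28,0,0,0,-3,6,32,0,0,0,-3,8,36,0,0,0,-4,9,40,0,0,0]
}}

```text
time: 5.4
ee_pos: [0.6059, 0.026, 0.08]
tcp_rot: [0.735, -0.482, -0.399, -0.261]
ft_force: [2.3, -1.3, -2.4]
grip_width: 0.007
```

```bash
python3 - <<'E'
from bench import get_state, eyes
import cv2
from h import *
b=eyes.camera('scene')[:,:,::-1]
s=get_state(); print(s['time'],s['ee_pos'],s['ft_force'],s['qpos'])
cv2.imwrite("pics/s4.png",cv2.resize(b[100:240,200:380],None,fx=4,fy=4,interpolation=cv2.INTER_CUBIC))
E
```

```text
5.45 [0.6058899  0.02630754 0.08090843] [ 0.53171003 -0.18462017 -0.14668331] [-0.13662792  0.8165185   0.32943032 -0.80600169 -1.70162233  0.70651277]
```

View pics/s4.png

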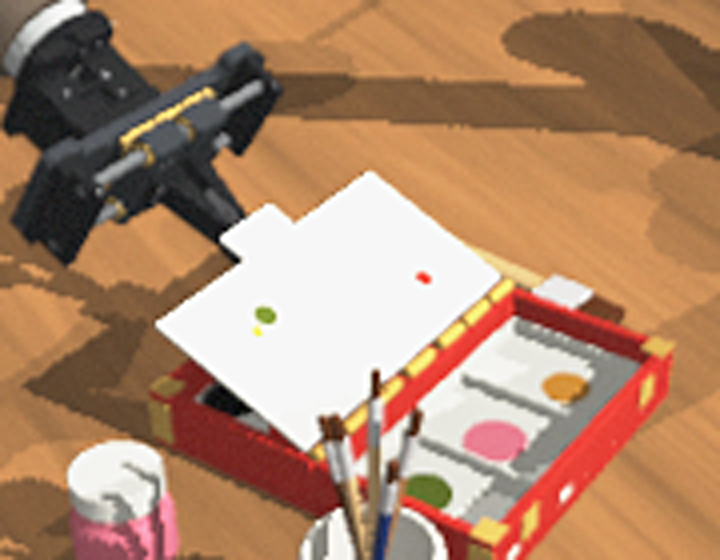

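The leaf is rising: the tab is now at about (265,225) in the zoom, the box hasn't moved, and forces are around 3 N. I'll continue along the arc.

Request:
{"op": "carry_out", "data": {
  "increments": [-1,2,4,0,0,0,-1,3,7,0,0,0,-2,5,11,0,0,0,-3,7,14,0,0,0,-4,8,18,0,0,0,-4,10,21,0,0,0,-5,12,25,0,0,0,-6,15,28,0,0,0,-7,17,31,0,0,0,-8,19,34,0,0,0]
}}

```text
time: 6.28
ee_pos: [0.5977, 0.0452, 0.1139]
tcp_rot: [0.735, -0.482, -0.399, -0.261]
ft_force: [0.9, -1.0, -1.4]
grip_width: 0.005
```

Request:
{"op": "carry_out", "data": {
  "increments": [-1,2,3,0,0,0,-2,5,6,0,0,0,-3,7,9,0,0,0,-4,10,11,0,0,0,-5,12,14,0,0,0,-6,15,17,0,0,0,-8,17,20,0,0,0,-9,20,22,0,0,0,-10,23,25,0,0,0,-11,26,27,0,0,0]
}}

```text
time: 7.12
ee_pos: [0.5864, 0.0711, 0.1409]
tcp_rot: [0.735, -0.482, -0.399, -0.261]
ft_force: [-1.2, -1.6, -0.7]
grip_width: 0.004
```

```bash
python3 - <<'E'
from bench import get_state, eyes
import cv2
from h import *
b=eyes.camera('scene')[:,:,::-1]
s=get_state(); print(s['time'],s['ee_pos'],s['ft_force'],s['qpos'])
cv2.imwrite("pics/s5.png",cv2.resize(b[80:240,200:380],None,fx=3.5,fy=3.5,interpolation=cv2.INTER_CUBIC))
E
python3 plan.py 0.971 0.03 4
```

```text
7.1667 [0.58636555 0.07166732 0.14143253] [-0.69859967 -0.46393586 -0.6239349 ] [-0.08216529  0.70395462  0.27778921 -0.8405037  -1.70836495  0.62737143]
start 0.971 [0.5853 0.0704 0.1416] []
[-1.2, 2.8, 2.4, 0, 0, 0, -2.5, 5.7, 4.5, -0.6, -0.2, 0, -3.8, 8.6, 6.6, -1.1, -0.5, 0, -5.1, 11.6, 8.6, -1.7, -0.7, 0, -6.4, 14.7, 10.5, -2.2, -1.0, 0, -7.7, 17.8, 12.3, -2.8, -1.2, 0, -9.1, 20.9, 14.0, -3.3, -1.4, 0, -10.5, 24.1, 15.6, -3.9, -1.7, 0, -11.9, 27.3, 17.1, -4.4, -1.9, 0, -13.3, 30.6, 18.5, -5.0, -2.2, 0]
start 1.271 [0.572 0.101 0.16 ] []
[-1.4, 3.3, 1.3, -0.6, -0.2, 0, -2.9, 6.6, 2.4, -1.1, -0.5, 0, -4.3, 10.0, 3.5, -1.7, -0.7, 0, -5.8, 13.4, 4.4, -2.2, -1.0, 0, -7.3, 16.8, 5.2, -2.8, -1.2, 0, -8.8, 20.2, 5.9, -3.3, -1.4, 0, -10.3, 23.7, 6.5, -3.9, -1.7, 0, -11.8, 27.1, 7.0, -4.4, -1.9, 0, -13.3, 30.6, 7.3, -5.0, -2.2, 0, -14.8, 34.1, 7.6, -5.5, -2.4, 0]
start 1.571 [0.5572 0.1351 0.1676] []
[-1.5, 3.5, 0.1, -0.6, -0.2, 0, -3.0, 7.0, 0.1, -1.1, -0.5, 0, -4.6, 10.5, 0, -1.7, -0.7, 0, -6.1, 14.0, -0.2, -2.2, -1.0, 0, -7.6, 17.4, -0.5, -2.8, -1.2, 0, -9.1, 20.9, -0.9, -3.3, -1.4, 0, -10.6, 24.3, -1.5, -3.9, -1.7, 0, -12.1, 27.8, -2.2, -4.4, -1.9, 0, -13.6, 31.2, -2.9, -5.0, -2.2, 0, -15.1, 34.6, -3.8, -5.5, -2.4, 0]
start 1.871 [0.5421 0.1697 0.1638] []
[-1.5, 3.4, -1.0, -0.6, -0.2, 0, -2.9, 6.7, -2.1, -1.1, -0.5, 0, -4.4, 10.0, -3.4, -1.7, -0.7, 0, -5.8, 13.3, -4.7, -2.2, -1.0, 0, -7.2, 16.5, -6.2, -2.8, -1.2, 0, -8.5, 19.6, -7.9, -3.3, -1.4, 0, -9.9, 22.7, -9.6, -3.9, -1.7, 0, -11.2, 25.7, -11.5, -4.4, -1.9, 0, -12.5, 28.7, -13.5, -5.0, -2.2, 0, -13.7, 31.6, -15.5, -5.5, -2.4, 0]
```

View pics/s5.png

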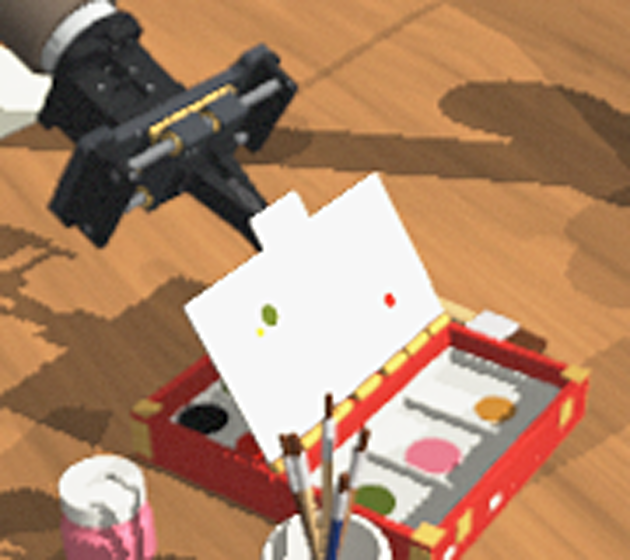

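The leaf is at about 55°, driven cleanly behind the tab at (275,225). I'll continue.

Request:
{"op": "carry_out", "data": {
  "increments": [-1,3,2,0,0,0,-2,6,4,-0.6,-0.2,0,-4,9,7,-1.1,-0.5,0,-5,12,9,-1.7,-0.7,0,-6,15,10,-2.2,-1,0,-8,18,12,-2.8,-1.2,0,-9,21,14,-3.3,-1.4,0,-11,24,16,-3.9,-1.7,0,-12,27,17,-4.4,-1.9,0,-13,31,18,-5,-2.2,0]
}}

```text
time: 8.0
ee_pos: [0.5734, 0.1021, 0.1588]
tcp_rot: [0.754, -0.494, -0.363, -0.237]
ft_force: [0.0, -2.3, 0.1]
grip_width: 0.008
```

Request:
{"op": "carry_out", "data": {
  "increments": [-1,3,1,-0.6,-0.2,0,-3,7,2,-1.1,-0.5,0,-4,10,3,-1.7,-0.7,0,-6,13,4,-2.2,-1,0,-7,17,5,-2.8,-1.2,0,-9,20,6,-3.3,-1.4,0,-10,24,6,-3.9,-1.7,0,-12,27,7,-4.4,-1.9,0,-13,31,7,-5,-2.2,0,-15,34,8,-5.5,-2.4,0]
}}

```text
time: 8.83
ee_pos: [0.5586, 0.1365, 0.1664]
tcp_rot: [0.771, -0.506, -0.323, -0.211]
ft_force: [1.5, -1.5, -0.4]
grip_width: 0.008
```

```bash
python3 - <<'E'
from bench import get_state, eyes
import cv2
from h import *
b=eyes.camera('scene')[:,:,::-1]
s=get_state(); print(s['time'],s['ee_pos'],s['ft_force'],s['qpos'])
cv2.imwrite("pics/s6.png",cv2.resize(b[80:240,200:380],None,fx=3.5,fy=3.5,interpolation=cv2.INTER_CUBIC))
E
```

```text
8.8833 [0.55831154 0.13717099 0.16720269] [-0.36361056 -1.29417182 -0.66397351] [ 0.08523442  0.54064386  0.14370012 -0.74265608 -1.51022423  0.50517223]
```

View pics/s6.png

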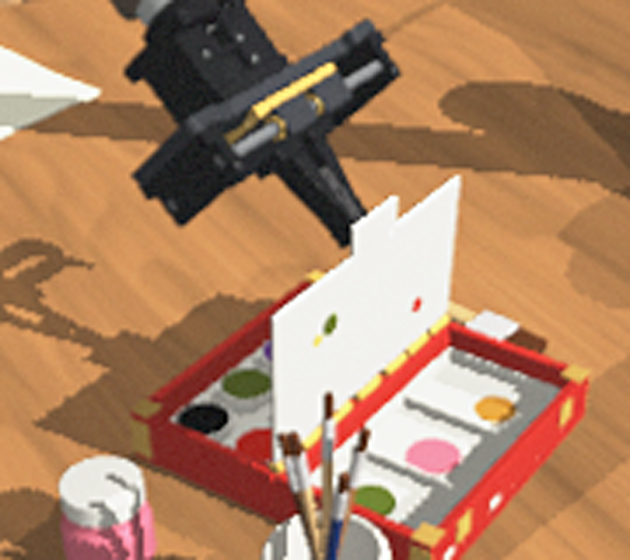

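The leaf is upright with the tip behind the tab. Next I'll take it over the spine.

Request:
{"op": "carry_out", "data": {
  "increments": [-2,4,0,-0.6,-0.2,0,-3,7,0,-1.1,-0.5,0,-5,11,0,-1.7,-0.7,0,-6,14,0,-2.2,-1,0,-8,17,-1,-2.8,-1.2,0,-9,21,-1,-3.3,-1.4,0,-11,24,-2,-3.9,-1.7,0,-12,28,-2,-4.4,-1.9,0,-14,31,-3,-5,-2.2,0,-15,35,-4,-5.5,-2.4,0]
}}

```text
time: 9.72
ee_pos: [0.5434, 0.1712, 0.1626]
tcp_rot: [0.787, -0.516, -0.282, -0.185]
ft_force: [0.3, -0.7, 0.3]
grip_width: 0.007
```

Request:
{"op": "carry_out", "data": {
  "increments": [-1,3,-1,-0.6,-0.2,0,-3,7,-2,-1.1,-0.5,0,-4,10,-3,-1.7,-0.7,0,-6,13,-5,-2.2,-1,0,-7,16,-6,-2.8,-1.2,0,-9,20,-8,-3.3,-1.4,0,-10,23,-10,-3.9,-1.7,0,-11,26,-12,-4.4,-1.9,0,-12,29,-14,-5,-2.2,0,-14,32,-16,-5.5,-2.4,0]
}}

```text
time: 10.55
ee_pos: [0.5297, 0.2033, 0.1463]
tcp_rot: [0.801, -0.525, -0.241, -0.157]
ft_force: [0.8, -0.8, -0.1]
grip_width: 0.005
```

```bash
python3 - <<'E'
from bench import get_state, eyes
import cv2
from h import *
b=eyes.camera('scene')[:,:,::-1]
s=get_state(); print(s['time'],s['ee_pos'],s['ft_force'],s['qpos'])
cv2.imwrite("pics/s7.png",cv2.resize(b[80:240,200:380],None,fx=3.5,fy=3.5,interpolation=cv2.INTER_CUBIC))
E
python3 plan.py 2.171 0.03 4
```

```text
10.6 [0.52907124 0.20400118 0.14616093] [-0.62759104  0.26941883 -0.51527952] [ 0.3021185   0.44967057 -0.00351903 -0.6143716  -1.25491979  0.34640407]
start 2.171 [0.5284 0.2013 0.1483] []
[-1.2, 2.8, -2.1, -0.6, -0.2, 0, -2.5, 5.6, -4.4, -1.1, -0.5, 0, -3.6, 8.4, -6.7, -1.7, -0.7, 0, -4.8, 11.0, -9.1, -2.2, -1.0, 0, -5.9, 13.6, -11.6, -2.8, -1.2, 0, -7.0, 16.1, -14.2, -3.3, -1.4, 0, -8.1, 18.5, -16.8, -3.9, -1.7, 0, -9.1, 20.9, -19.6, -4.4, -1.9, 0, -10.1, 23.2, -22.4, -5.0, -2.2, 0, -11.0, 25.4, -25.2, -5.5, -2.4, 0]
start 2.471 [0.5174 0.2266 0.123 ] []
[-0.9, 2.1, -2.9, -0.6, -0.2, 0, -1.8, 4.1, -5.9, -1.1, -0.5, 0, -2.7, 6.1, -9.0, -1.7, -0.7, 0, -3.5, 8.0, -12.1, -2.2, -1.0, 0, -4.3, 9.8, -15.3, -2.4, -1.0, 0, -5.0, 11.5, -18.5, -2.4, -1.0, 0, -5.7, 13.2, -21.7, -2.4, -1.0, 0, -6.4, 14.8, -25.0, -2.4, -1.0, 0, -7.1, 16.2, -28.4, -2.4, -1.0, 0, -7.7, 17.6, -31.8, -2.4, -1.0, 0]
start 2.771 [0.5097 0.2442 0.0913] []
[-0.6, 1.3, -3.4, 0, 0, 0, -1.1, 2.5, -6.9, 0, 0, 0, -1.5, 3.6, -10.4, 0, 0, 0, -2.0, 4.6, -13.9, 0, 0, 0, -2.4, 5.4, -17.4, 0, 0, 0, -2.7, 6.2, -21.0, 0, 0, 0, -3.0, 6.9, -24.6, 0, 0, 0, -3.3, 7.6, -28.2, 0, 0, 0, -3.6, 8.3, -31.8, 0, 0, 0, -3.8, 8.8, -35.4, 0, 0, 0]
start 3.071 [0.5059 0.253  0.0558] []
[-0.2, 0.5, -3.6, 0, 0, 0, -0.4, 0.8, -7.3, 0, 0, 0, -0.5, 1.1, -10.9, 0, 0, 0, -0.5, 1.2, -14.6, 0, 0, 0, -0.6, 1.3, -18.3, 0, 0, 0, -0.5, 1.3, -22.0, 0, 0, 0, -0.5, 1.1, -25.6, 0, 0, 0, -0.4, 0.9, -29.3, 0, 0, 0, -0.2, 0.5, -32.9, 0, 0, 0, 0, 0.1, -36.6, 0, 0, 0]
```

View pics/s7.png

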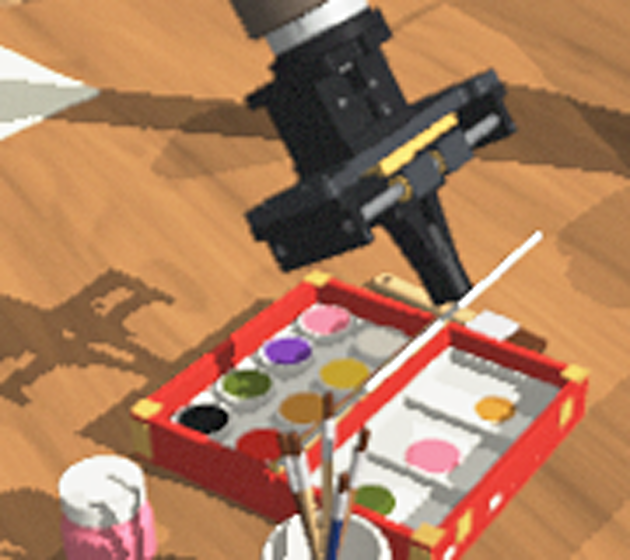

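```bash
python3 - <<'E'
from h import *
print(plane('top',(271.5,163.5),.095)); 
for p in [(105,5),(85,40),(160,75),(125,60)]: print(plane('top',(p[0]/4+240,p[1]/4+145),.17))
E
```

```text
[0.68518821 0.30714143 0.095     ]
[0.7169499  0.31450152 0.17      ]
[0.69496855 0.32743954 0.17      ]
[0.6716888  0.28087402 0.17      ]
[0.68170307 0.30261295 0.17      ]
```

Request:
{"op": "carry_out", "data": {
  "increments": [-1,3,-2,-0.6,-0.2,0,-2,5,-4,-1.1,-0.5,0,-4,8,-7,-1.7,-0.7,0,-5,10,-9,-2.2,-1,0,-6,13,-12,-2.8,-1.2,0,-7,15,-14,-3.3,-1.4,0,-8,18,-17,-3.9,-1.7,0,-9,20,-20,-4.4,-1.9,0,-10,22,-22,-5,-2.2,0,-11,24,-25,-5.5,-2.4,0]
}}

```text
time: 11.43
ee_pos: [0.5187, 0.2271, 0.1214]
tcp_rot: [0.813, -0.532, -0.198, -0.13]
ft_force: [0.6, -1.0, 1.4]
grip_width: 0.001
```

Request:
{"op": "carry_out", "data": {
  "increments": [-1,2,-3,-0.6,-0.2,0,-2,4,-6,-1.1,-0.5,0,-3,6,-9,-1.7,-0.7,0,-3,8,-12,-2.2,-1,0,-4,10,-15,-2.4,-1,0,-5,11,-18,-2.4,-1,0,-6,13,-22,-2.4,-1,0,-6,14,-25,-2.4,-1,0,-7,16,-28,-2.4,-1,0,-8,17,-32,-2.4,-1,0]
}}

```text
time: 12.27
ee_pos: [0.511, 0.2441, 0.0893]
tcp_rot: [0.817, -0.535, -0.18, -0.118]
ft_force: [1.2, 1.0, 0.8]
grip_width: 0.005
```

```bash
python3 - <<'E'
from bench import get_state, eyes
import cv2
from h import *
b=eyes.camera('scene')[:,:,::-1]
s=get_state(); print(s['time'],s['ee_pos'],s['ft_force'],s['qpos'])
cv2.imwrite("pics/s8.png",cv2.resize(b[80:240,200:380],None,fx=3.5,fy=3.5,interpolation=cv2.INTER_CUBIC))
E
```

```text
12.3167 [0.51031273 0.24409171 0.08841936] [-0.05372903  0.73256019  0.52808983] [ 0.463974    0.462844   -0.12581796 -0.5153971  -1.02317331  0.22746337]
```

View pics/s8.png

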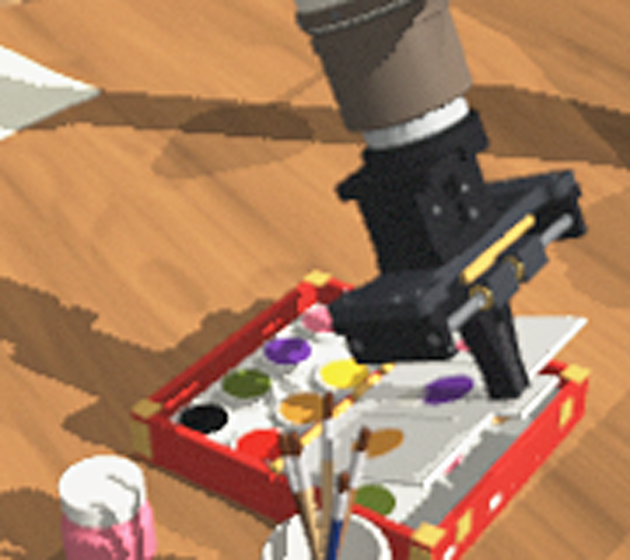

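Request:
{"op": "carry_out", "data": {
  "increments": [0,1,-3,0,0,0,-1,2,-7,0,0,0,-1,3,-10,0,0,0,-2,4,-14,0,0,0,-2,5,-17,0,0,0,-2,6,-20,0,0,0,-3,6,-23,0,0,0,-3,6,-26,0,0,0,-3,6,-29,0,0,0,-3,7,-31,0,0,0]
}}

```text
time: 13.15
ee_pos: [0.5076, 0.2508, 0.0581]
tcp_rot: [0.817, -0.535, -0.181, -0.117]
ft_force: [0.2, 0.0, 1.0]
grip_width: 0.007
```

Request:
{"op": "carry_out", "data": {
  "increments": [0,0,-1,0,0,0,0,0,-2,0,0,0,0,0,-3,0,0,0,0,0,-4,0,0,0,0,0,-5,0,0,0,0,0,-6,0,0,0,0,0,-6,0,0,0,0,0,-6,0,0,0,0,0,-6,0,0,0,0,0,-6,0,0,0]
}}

```text
time: 13.98
ee_pos: [0.5079, 0.2509, 0.0525]
tcp_rot: [0.817, -0.535, -0.18, -0.118]
ft_force: [0.4, 0.7, 0.0]
grip_width: 0.006
```

```bash
python3 - <<'E'
from bench import get_state, eyes
import cv2
from h import *
b=eyes.camera('scene')[:,:,::-1]
s=get_state(); print(s['time'],s['ee_pos'],s['ft_force'],s['qpos'])
cv2.imwrite("pics/s9.png",cv2.resize(b[120:240,230:390],None,fx=4.5,fy=4.5,interpolation=cv2.INTER_CUBIC))
E
```

```text
14.0333 [0.50788444 0.25091517 0.05256052] [ 0.05519296  0.45312334 -1.64993862] [ 0.47360178  0.5092981  -0.14988327 -0.53966227 -0.95714749  0.26256621]
```

View pics/s9.png

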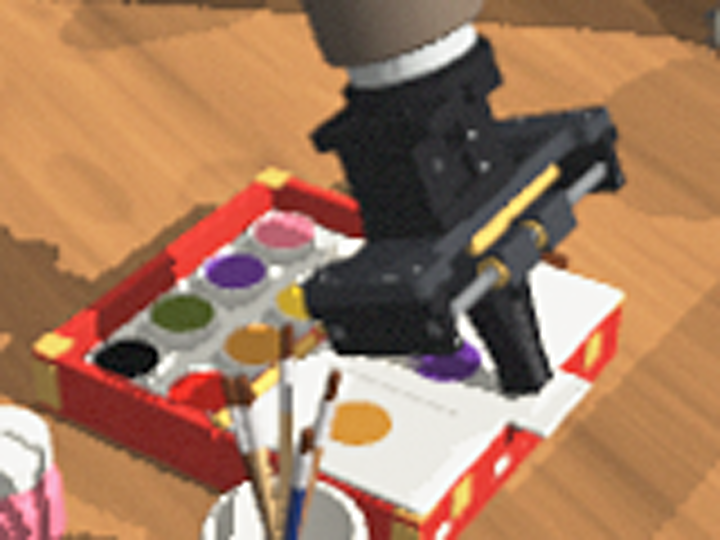

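Request:
{"op": "carry_out", "data": {
  "increments": [0,0,-0.5,0,0,0,0,0,-1,0,0,0,0,0,-1.5,0,0,0,0,0,-2,0,0,0,0,0,-2.5,0,0,0,0,0,-3,0,0,0,0,0,-3,0,0,0,0,0,-3,0,0,0,0,0,-3,0,0,0,0,0,-3,0,0,0]
}}

```text
time: 14.87
ee_pos: [0.5078, 0.251, 0.0501]
tcp_rot: [0.817, -0.535, -0.181, -0.118]
ft_force: [-1.2, -0.4, 5.3]
grip_width: 0.011
```

Request:
{"op": "carry_out", "data": {
  "increments": [0,0,-0.5,0,0,0,0,0,-1,0,0,0,0,0,-1.5,0,0,0,0,0,-2,0,0,0,0,0,-2,0,0,0,0,0,-2,0,0,0,0,0,-2,0,0,0,0,0,-2,0,0,0,0,0,-2,0,0,0,0,0,-2,0,0,0]
}}

```text
time: 15.7
ee_pos: [0.5079, 0.2511, 0.0497]
tcp_rot: [0.817, -0.535, -0.181, -0.118]
ft_force: [-2.4, -2.5, 12.7]
grip_width: 0.006
```

The z position has stopped and the force has risen to 12.7 N, so the leaf is on the rim. I'll back off and check.

Request:
{"op": "carry_out", "data": {
  "increments": [0,0,3,0,0,0,0,0,8,0,0,0,0,0,18,0,0,0,2,-4,32,0,0,0,4,-8,50,0,0,0,4,-8,72,0,0,0,4,-8,96,0,0,0,4,-8,122,0,0,0,4,-8,144,0,0,0,4,-8,155,0,0,0]
}}

```text
time: 16.53
ee_pos: [0.513, 0.2432, 0.2061]
tcp_rot: [0.817, -0.535, -0.179, -0.12]
ft_force: [0.4, 0.6, -0.3]
grip_width: 0.0
```

Request:
{"op": "carry_out", "data": {
  "increments": [-5,-15,2,0,0,0,-15,-40,5,0,0,0,-25,-70,10,0,0,0,-40,-105,10,0,0,0,-50,-140,10,0,0,0,-60,-175,10,0,0,0,-70,-210,10,0,0,0,-75,-235,10,0,0,0,-75,-245,10,0,0,0,-75,-245,10,0,0,0]
}}

```text
time: 17.37
ee_pos: [0.4359, -0.004, 0.2116]
tcp_rot: [0.816, -0.537, -0.181, -0.117]
ft_force: [0.1, 0.1, 0.4]
grip_width: 0.003
```

```bash
python3 - <<'E'
from bench import get_state, eyes
import cv2
s=get_state(); print(s['time'],s['ee_pos'],s['ft_force'],s['qpos'])
b=eyes.camera('scene')[:,:,::-1]; cv2.imwrite("pics/sa.png",b)
cv2.imwrite("pics/saz.png",cv2.resize(b[140:260,220:400],None,fx=4,fy=4,interpolation=cv2.INTER_CUBIC))
b=eyes.camera('top')[:,:,::-1]; cv2.imwrite("pics/ta.png",b)
cv2.imwrite("pics/taz.png",cv2.resize(b[145:290,240:430],None,fx=4,fy=4,interpolation=cv2.INTER_CUBIC))
E
```

```text
17.3667 [ 0.43591692 -0.00399906  0.21161307] [0.05601513 0.12629847 0.38411325] [ 0.04948491  0.21012084 -0.18976448 -0.41498102 -1.35457831  0.4846972 ]
```

View pics/saz.png

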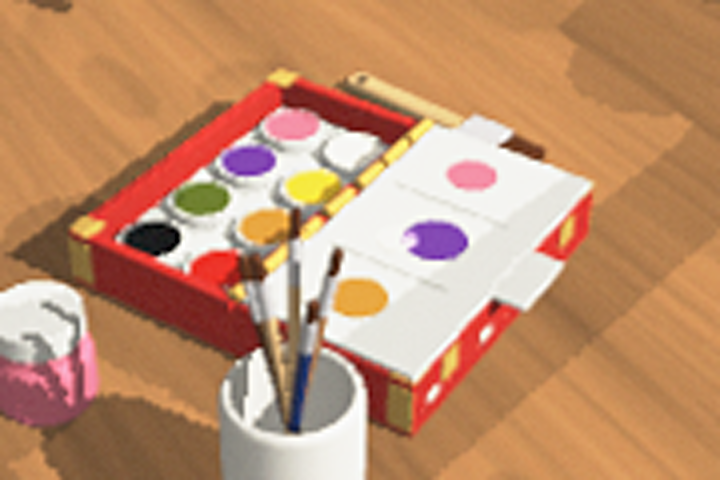

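View pics/taz.png

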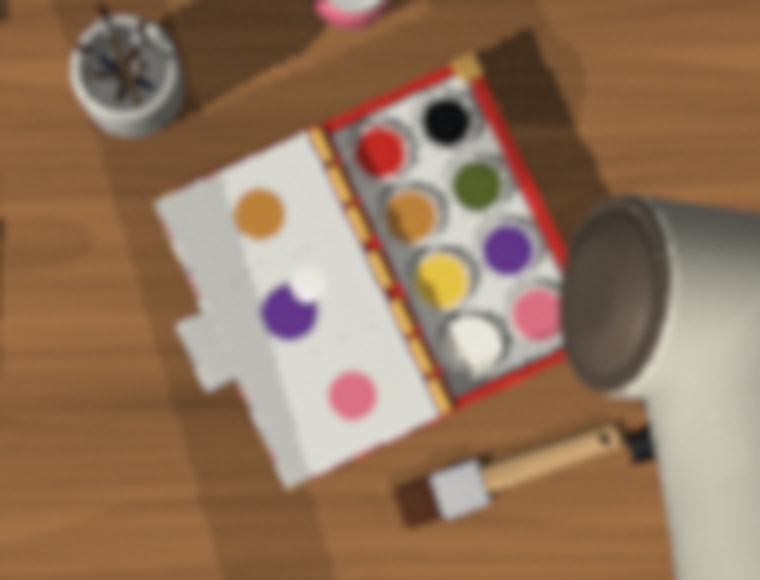

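```bash
python3 - <<'E'
from h import *
T=lambda x,y:(x/4+240-.4,y/4+145-.4)
S=lambda x,y:(x/4+220-.4,y/4+140-.4)
for n,a,b in [("leaf+x",(156,203),(412,380)),("leaf-x",(290,488),(593,184)),("tab+x",(176,327),(527,309)),("tab-x",(207,391),(564,264)),("sp+x",(315,128),(237,293)),("sp-x",(447,410),(430,122))]:
    x,e=tri(T(*a),S(*b)); r=(x-[.5555,.139,.044])@[-.399,.917,0]; print(n,x.round(4),np.round(e,1),'r',r.round(4))
E
```

```text
leaf+x [0.6051 0.2923 0.0417] [0.7 0.7] r 0.1208
leaf-x [0.4058 0.2057 0.0412] [0.8 0.8] r 0.1209
tab+x [0.5183 0.2808 0.0434] [0.2 0.2] r 0.1449
tab-x [0.474  0.2604 0.043 ] [0. 0.] r 0.1439
sp+x [0.6525 0.1822 0.0465] [1.3 1.3] r 0.001
sp-x [0.4559 0.0968 0.0448] [1. 1.] r 0.001
```

```bash
python3 -c "
from bench import finish_job
print(finish_job())"
```

```text
the job is handed in; nothing more can be done
None
```

The white mixing leaf now lies flat on the rim of the empty half, with all the paint pans uncovered. I handed the job in at about 17.5 s of the 43 s allowed.

- **Turning the leaf:** With the gripper shut, I slid the slanted fingertip under the thumb tab and pushed the leaf up, over the spine and down. Measured forces while turning it were 4 N or less.
- **Pressing down:** I pressed until the fingertip stopped moving at z ≈ 50 mm, with the force rising from 5 to 13 N. The arm then backed off clear and the force reading returned to about zero.
- **Last checks:** From two camera views, the leaf's outer corners and tab are 41–43 mm up, against 44 mm expected and a 2 mm calibration error. The tab ends 144–145 mm from the hinge line, as it should.
- **Other things in the scene:**
  - The spine ends are within about 1–2 mm of where they started, so the box did not move.
  - The brush pot and flat brush look unmoved in the close-ups from above.
  - The close-ups show only part of the paint jar and none of the painted tray. I did not check those two separately, but the tool stayed away from them at working height.

No check failed. The corners measured 1–3 mm low, about the accuracy of the cameras.

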